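Set the king spoke upright

ROBOT

A 6-joint arm with a two-finger parallel gripper is mounted at the origin on the work surface. World frame = base frame: x ahead of the robot, y to its left, z up, the work surface at z = 0. Lengths are in m, angles in rad, forces in N, time in s.
With the tool pointing down it reaches from about 0.3 to 0.875 m from the base axis. Payload 6.4 kg.
Tool frame: the origin (TCP) lies midway between the tips of the shut fingers; the grasp point (between the pads) lies 19 mm behind it; z points along the fingers, y is the line along which they close (so a half turn about z gives the same grasp; the last joint's range is limited). The gripper opens to 85 mm and grips with 20 to 120 N. Pads are 22 mm wide; open, the fingers measure 114 mm over their backs; the gripper's body (76 mm by 85 mm) begins 54 mm behind the grasp point. The pads swing forward as they close: fully open they stand 13 mm farther back than shut.
Start: joints at [1.12, 0.181, 1.607, -0, 1.354, -0.206], TCP at [0.139, 0.558, 0.196] pointing down, gripper open.
Joint ranges: [-2.99, 2.99], [-0.89, 2.07], [0.3, 2.58], [-1.14, 4.28], [0, 2.63], [-3.12, 3.12]. Speed limits (rad/s): [2.57, 2.57, 3.01, 3.14, 3.14, 3.14].

INTERFACE

Orientations are given as a unit quaternion [x, y, z, w].
In Python, from station import * gives the robot as it stands. Calls block until the motion is done:
- move_pose(position, orientation): joint-space move of the TCP to a pose.
- move_l(position, max_speed=0.15, frame=None, guard=None): straight line of the TCP; frame=None keeps the orientation; max_speed is the mean speed in m/s. With guard (N) it stops when the force on the tool has changed by that much, and returns True; else False.
- move_joints(angles): joint-space move.
- let_go() and grab(f_grip=None): open the fingers fully, or close them until they stop; f_grip is the grip in N (None keeps the last).
- dwell(seconds).
- inverse_kinematics(position, orientation): joint angles nearest the present ones, or None.
- read_state(): the state.
- get_image(name): name is "scene" or "top"; returns a dict with "frame" (480x640x3 uint8, red, green, blue), "fx", "fy", "cx", "cy" (pixels), "R" (3x3) and "t" (3): a world point X has camera coordinates R X + t. Camera axes: x right, y down, z forward; pixel columns grow to the right and rows downward; lengths in m; the calibration is good to about 2 mm. A picture is of the moment at which its call begins. There is no depth.
A pose or a line that the arm cannot do raises Unreachable and nothing moves.
- sign_off(): hands the job in; it is judged then, once.
Trained networks look in a picture, given as the dict that the camera call returned (one of the last four; its "shot" number tells which), for a name from the list of things; names that differ only in an ending like _2 or _b are one class to them, and where a whole thing is asked for, a point or a joint stands for the part that bears it (a point fixed in the world has none). Each returns a list of dicts, best first, with "conf" (0 to 1); they miss things now and then, are a little off and sometimes report something else, mostly with a low value. They report only what shows in the picture. A call takes as long as a camera call.
- masks_of(query, picture): "pixels" (480x640 bool, what is visible of it) and "at" ([column, row] in pixels, amid what is visible of it).
The state is a dict: "clock": time; "q": joint angles; "joint_velocities": joint speeds; "effort": joint torques, N m; "eef_pos": TCP position; "tool_rot": TCP orientation; "contact_force": force on the tool from outside, world axes, zero at the start; "ft_torque": the same for the moment, N m; "opening": finger opening in m; "finger_force": force on a finger pad.
Only numpy, scipy, OpenCV 4.12 (cv2) and the standard library are available. Lean on these libraries where they do the work, as an engineer would, in place of code of your own. Each camera call takes 0.05 s, during which the arm holds its last target. There are 200 camera calls.

TASK

A small wooden ship's wheel hangs on its axle in the finishing stand; turn it by pushing its spoke handles, one after another, with the fingertips, until the red king-spoke handle points straight up, ready for carving. Push steadily and gently: do not flick the wheel into a spin, and do not lift it out of the stand's open notches. Leave the wheel at rest, and leave everything else on the bench where it lies.

Things in the scene. Friction and masses are not known exactly. Their poses are not given: they have to be found in the camera images.
- stand: pale wooden stand, fixed; base 160 (its x) by 220 (its y) by 30 mm, origin under its centre, z up. Its x axis is the axle's direction, roughly away from the robot. Two uprights 20 mm thick, 70 mm wide, centred 52 mm before and behind the wheel's plane, reach 206 mm above the bench, notches open at the top
- hub (a point): centre of the upright wheel, straight above the stand's origin, 190 mm above the bench; the wheel turns in the stand's y-z plane. Six straight spokes 60 degrees apart run from the hub (radius 32 mm) through the rim (radius 74 to 98 mm, 26 mm thick along the axle) and end in free round handles, 18 mm thick, at radius 98 to 150 mm
- king_tip (a point): end of the red king-spoke handle (brass ring at its root), 150 mm from the hub centre; its frame turns with the wheel, z pointing outwards along the king spoke. The other five handles are dark wood
- wheel (a joint): angle of the wheel, rad: 0 (or any full turn) with the red handle straight up; growing values turn it about the stand's +x, red handle from the top towards the stand's -y side (clockwise seen from the robot). It turns either way without a stop; the axle is stiff, so the wheel stays where it is left (about 1.5 N at a handle turns it)
- axle (a joint): how far the axle has been lifted in its notches, m; 0 = fully seated (as it starts)
- ash_gouge: carving gouge lying flat, pale ash handle 130 x 26 x 24 mm, steel blade 125 mm towards +x of its frame; origin under the ferrule; a bystander near the stand's robot side
- black_gouge: the same gouge with a black handle, lying further off; a bystander
- mallet: wooden mallet lying down, head 120 x 75 x 75 mm, handle 150 mm long along -x of its frame; origin under the handle end of the head; a bystander
- wax_tin: yellow round tin, 72 mm wide, 42 mm high, origin under its centre; a bystander close to the stand
- carved_block: oak block with a carved knobbed top, 100 x 60 x 24 mm, origin under its centre; a bystander close to the stand
- whetstone: grey sharpening stone, 200 x 65 x 28 mm, origin under its centre; a bystander
- pencil_cup: blue ceramic cup, 72 mm wide, 95 mm high, upright, origin under its centre; a bystander

How it is judged:
On the way:
1. the fingers push the wheel (contact force between the fingers and wheel above 0.3 N), for 0.05 s.
At the end, for the whole second after the job is handed in: the red handle points straight up within 0.09 rad (5 degrees), the axle sits in its notches (lifted less than 4 mm) and the wheel is at rest (under 0.05 rad/s) (angle between king_tip's own z axis and vertical below 0.09 rad and value of joint axle below 0.004 m and velocity of joint wheel between -0.05 and 0.05 rad/s); the robot touches nothing.
It fails at once if the wheel is lifted in its notches by more than 8 mm (value of joint axle above 0.008 m).
It fails at once if the wheel is flicked into a spin (over 4 rad/s) (velocity of joint wheel above 4 rad/s or velocity of joint wheel below -4 rad/s).
It fails at once if the wheel is pushed or squeezed hard by the fingers (over 30 N) (contact force between the fingers and wheel above 30 N).
It fails at once if a thing lying on the bench is shifted or lifted by more than 20 mm (distance of any of ash_gouge, black_gouge, mallet, wax_tin, carved_block, whetstone, pencil_cup from where it was at the start of the episode above 0.02 m).
It also fails if it takes over 58 s, if anything falls off the work surface, if the arm or the gripper's body presses on something with over 40 N, if the wrist force passes 120 N, or if a joint passes its speed limit or range.

## Working session

There is one attempt and no reset: what is moved stays moved. The work goes in short steps, each a Python script; the robot and the scene stay as the last script left them, time stands still between calls to the robot, and variables do not carry over. Pictures are saved under pics/ and viewed, at most 10 in all, crops included, and the job is handed in when it is done.

```bash
mkdir -p pics; ls; python3 - <<'E'
from station import *
import cv2,numpy as np
for n in ["scene","top"]:
    p=get_image(n); cv2.imwrite(f"pics/{n}0.png",p["frame"][:,:,::-1])
    print(n,p["fx"],p["cx"],p["cy"],np.round(p["R"],3).tolist(),np.round(p["t"],3).tolist(), np.round(-np.array(p["R"]).T@p["t"],3))
    for q in ["stand","wheel","hub","king_tip","ash_gouge","wax_tin","carved_block","black_gouge","mallet","whetstone","pencil_cup"]:
        print(q,[(round(float(m["conf"]),2),np.round(m["at"]).tolist(),int(m["pixels"].sum())) for m in masks_of(q,p)[:2]])
s=read_state();print(s)
E
```

```text
pics
scene 437.1359345449004 314.72214072129395 237.90435048086596 [[-0.709, 0.705, 0.016], [0.371, 0.392, -0.842], [-0.6, -0.591, -0.54]] [0.42, -0.029, 1.489] [1.202 0.594 0.772]
stand [(0.55, [312.0, 264.0], 7404)]
wheel [(0.71, [317.0, 226.0], 2987)]
hub [(0.63, [317.0, 226.0], 3120)]
king_tip [(0.77, [318.0, 227.0], 3290)]
ash_gouge [(0.44, [351.0, 239.0], 61)]
wax_tin [(0.66, [390.0, 297.0], 290)]
carved_block [(0.92, [268.0, 252.0], 518)]
black_gouge [(0.9, [382.0, 440.0], 1238)]
mallet [(0.84, [484.0, 372.0], 3842)]
whetstone [(0.91, [203.0, 231.0], 1074)]
pencil_cup [(0.34, [488.0, 376.0], 3743)]
top 502.87755579206276 313.9466386391994 248.82067556540497 [[0.008, -1.0, -0.015], [-0.987, -0.006, -0.162], [0.162, 0.016, -0.987]] [-0.027, 0.623, 1.647] [ 0.349 -0.05   1.726]
stand [(0.63, [328.0, 273.0], 3441)]
wheel [(0.93, [325.0, 267.0], 1163)]
hub [(0.62, [329.0, 272.0], 1165)]
king_tip [(0.81, [329.0, 268.0], 1155)]
ash_gouge [(0.75, [360.0, 315.0], 390)]
wax_tin []
carved_block [(0.72, [392.0, 279.0], 506)]
black_gouge [(0.9, [215.0, 213.0], 400)]
mallet [(0.66, [176.0, 282.0], 1279)]
whetstone [(0.63, [455.0, 256.0], 1238)]
pencil_cup [(0.71, [287.0, 204.0], 439)]
{'clock': 1.2, 'q': array([ 1.11970657e+00,  1.80787239e-01,  1.60699159e+00,  1.76733905e-05,
        1.35379599e+00, -2.06292700e-01]), 'joint_velocities': array([-0.00041457,  0.00021088, -0.00211988, -0.0011817 , -0.00070687,
        0.00042588]), 'effort': array([-2.63522418e-05, -4.44842684e+01, -3.51685524e+01, -2.02893489e-04,
        8.82418499e-04,  7.10697464e-06]), 'eef_pos': array([0.13933953, 0.55788461, 0.19599971]), 'tool_rot': array([ 1.22095031e-01,  9.92518415e-01,  1.12239717e-05, -5.28949102e-06]), 'contact_force': array([0.51648998, 0.46237109, 0.66831979]), 'ft_torque': array([ 0.02744307,  0.02003232, -0.00893205]), 'finger_force': 0.0, 'opening': 0.08516767526920122}
```

```bash
python3 - <<'E'
import cv2,numpy as np
a=cv2.imread("pics/scene0.png")[130:350,200:480];b=cv2.imread("pics/top0.png")[190:350,140:500]
cv2.imwrite("pics/a.png",cv2.resize(a,(760,597),interpolation=cv2.INTER_CUBIC));cv2.imwrite("pics/b.png",cv2.resize(b,(792,352),interpolation=cv2.INTER_CUBIC))
E
```

```text
(no output)
```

View pics/a.png

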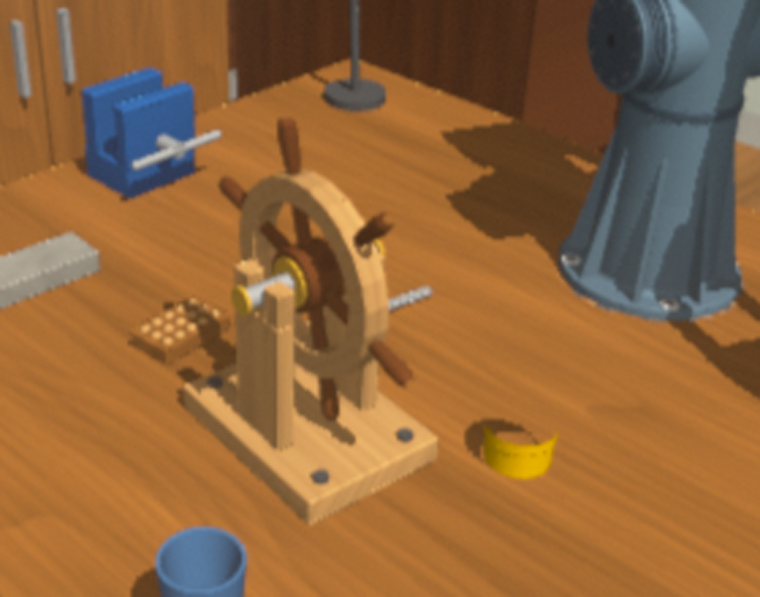

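View pics/b.png

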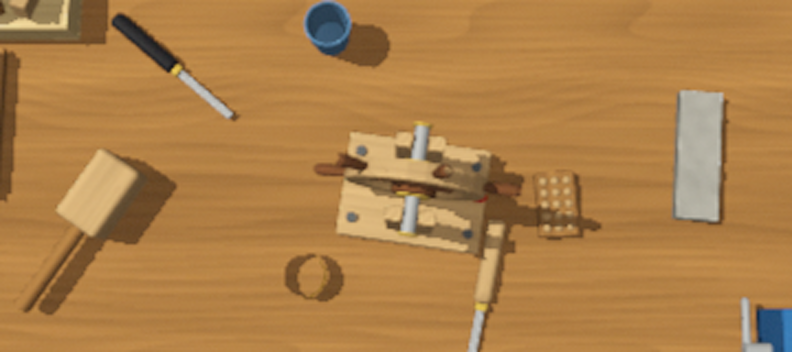

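The king spoke is not visible in the scene view. It is the lower spoke on the -y side (red glint in the top crop at 483,198). I'll fit stand pose and wheel angle to the handle tips in both views.

```bash
cat > h.py <<'E'
from station import *
import numpy as np, cv2
from scipy.optimize import least_squares
from scipy.spatial.transform import Rotation as Ro
def pt(p,r,a,dx=0):           # p=x,y,yaw ; wheel-plane point at radius r, angle a
    x,y,w=p; c,s=np.cos(w),np.sin(w); l=-r*np.sin(a)
    return np.array([x+c*dx-s*l, y+s*dx+c*l, .19+r*np.cos(a)])
def proj(P,X):
    c=np.array(P["R"])@X+P["t"]; return np.array([P["fx"]*c[0]/c[2]+P["cx"],P["fy"]*c[1]/c[2]+P["cy"]])
E
python3 - <<'E'
from h import *
S,T=get_image("scene"),get_image("top")
so=lambda u,v:np.array([u/2.714+200,v/2.714+130]); to=lambda u,v:np.array([u/2.2+140,v/2.2+190])
d=np.pi/180
obs=[(S,so(287,123),0),(S,so(224,184),60),(S,so(388,219),-60),(S,so(408,376),-120),(S,so(331,412),180),(T,to(318,169),-120+0)]
def f(v,n=5):
    o=[proj(P,pt(v[:3],.148,v[3]+k*d))-m for P,m,k in obs[:n]]
    o.append(proj(S,pt(v[:3],0,0,-0)*1)*0)
    for dx,m in ((.07,so(240,298)),): pass
    # base corners (top z=.03): seen in top view
    for (a,b),m in {(-.08,.11):to(337,234),(.08,.11):to(350,132),(-.08,-.11):to(480,252),(.08,-.11):to(491,152)}.items():
        X=pt(v[:3],0,0,a); X=X+np.array([-np.sin(v[2])*b,np.cos(v[2])*b,0]); X[2]=.03; o.append(proj(T,X)-m)
    return np.concatenate(o)
for g in (0,.3,-.3):
    r=least_squares(f,[.45,-.08,-.1,g]); v=r.x; print(np.round(v,3),v[3]/d,r.cost,np.round(r.fun,1))
print([ (k,np.round((proj(T,pt(v[:3],.148,v[3]+k*d))-[140,190])*2.2).tolist()) for k in range(0,360,60)])
for k in (0,60,120,180,240,300):
    print(k,np.round(pt(v[:3],.148,v[3]+k*d),3))
# king red check
for n,P in(("S",S),("T",T)):
    hsv=cv2.cvtColor(P["frame"],cv2.COLOR_RGB2HSV); m=((hsv[...,0]<5)|(hsv[...,0]>174))&(hsv[...,1]>190)&(hsv[...,2]>80)
    yx=np.argwhere(m); print(n,len(yx),yx.mean(0) if len(yx) else 0,[ (k,np.round(proj(P,pt(v[:3],.125,v[3]+k*d)))[::-1].tolist()) for k in (60,120)])
# feasibility
for yawo in (0,90,180,270):
  res=[]
  for a in (60,45,30,15,0,-15,-30,-45,-60):
    R=Ro.from_euler('z',v[2])*Ro.from_euler('x',a*d)*Ro.from_euler('x',np.pi)*Ro.from_euler('z',yawo*d)
    q=inverse_kinematics(pt(v[:3],.11,a*d),R.as_quat()); res.append(None if q is None else np.round(q,1).tolist())
  print(yawo,res)
E
```

```text
[ 0.53  -0.07  -0.125  0.267] 15.314287218818263 6.659540380912868 [-0.7 -2.2 -0.6 -1.9  0.  -0.8  0.4  0.6  0.3  0.3  0.   0.  -0.8 -0.1
 -0.2 -0.2 -0.8  0.4 -0.2 -1. ]
[ 0.53  -0.07  -0.125  0.267] 15.314290877622641 6.659540380878362 [-0.7 -2.2 -0.6 -1.9  0.  -0.8  0.4  0.6  0.3  0.3  0.   0.  -0.8 -0.1
 -0.2 -0.2 -0.8  0.4 -0.2 -1. ]
[ 0.53  -0.07  -0.125  0.267] 15.314291831334874 6.6595403808757245 [-0.7 -2.2 -0.6 -1.9  0.  -0.8  0.4  0.6  0.3  0.3  0.   0.  -0.8 -0.1
 -0.2 -0.2 -0.8  0.4 -0.2 -1. ]
[(0, [447.0, 170.0]), (60, [520.0, 190.0]), (120, [483.0, 197.0]), (180, [388.0, 187.0]), (240, [315.0, 169.0]), (300, [337.0, 160.0])]
0 [ 0.525 -0.109  0.333]
60 [ 0.513 -0.212  0.228]
120 [ 0.517 -0.173  0.085]
180 [ 0.535 -0.031  0.047]
240 [0.548 0.072 0.152]
300 [0.543 0.033 0.295]
S 422 [263.80331754 125.16350711] [(60, [201.0, 287.0]), (120, [244.0, 294.0])]
T 185 [158.94594595 419.85945946] [(60, [276.0, 369.0]), (120, [278.0, 355.0])]
0 [[-0.9, 0.5, 1.4, 0.7, 2.0, 0.8], [-0.9, 0.3, 1.5, 0.6, 1.9, 0.8], [-0.7, 0.2, 1.5, 0.4, 1.7, 1.0], [-0.6, 0.1, 1.6, 0.2, 1.6, 1.1], [-0.4
[... 361 characters left out ...]
.6, -2.9], [0.2, 0.3, 1.5, -0.7, 1.6, -2.7], [0.3, 0.5, 1.5, -0.9, 1.7, -2.6]]
180 [[-0.9, 0.5, 1.4, 0.7, 2.0, -2.4], [-0.9, 0.3, 1.5, 0.6, 1.9, -2.3], [-0.7, 0.2, 1.5, 0.4, 1.7, -2.2], [-0.6, 0.1, 1.6, 0.2, 1.6, -2.0], [-0.4, 0.0, 1.6, -0.0, 1.5, -1.8], [-0.1, 0.1, 1.6, -0.3, 1.5, -1.6], [0.1, 0.2, 1.5, -0.5, 1.6, -1.3], [0.2, 0.3, 1.5, -0.7, 1.6, -1.1], [0.3, 0.5, 1.5, -0.9, 1.7, -1.0]]
270 [[-0.9, 0.5, 1.4, 0.7, 2.0, -0.8], [-0.9, 0.3, 1.5, 0.6, 1.9, -0.7], [-0.7, 0.2, 1.5, 0.4, 1.7, -0.6], [-0.6, 0.1, 1.6, 0.2, 1.6, -0.4], [-0.4, 0.0, 1.6, -0.0, 1.5, -0.2], [-0.1, 0.1, 1.6, -0.3, 1.5, 0.0], [0.1, 0.2, 1.5, -0.5, 1.6, 0.2], [0.2, 0.3, 1.5, -0.7, 1.6, 0.4], [0.3, 0.5, 1.5, -0.9, 1.7, 0.6]]
```

```bash
cat >> h.py <<'E'
V=np.array([.530,-.070,-.125]); d=np.pi/180; RF=.115; OFF=np.degrees(np.arcsin(.020/RF))
def ori(a): return (Ro.from_euler('z',V[2])*Ro.from_euler('x',a*d)*Ro.from_euler('x',np.pi)*Ro.from_euler('z',-np.pi/2)).as_quat()
def tcp(a,r=RF): # finger touching -y-side face of handle at angle a (deg)
    return pt(V,r,(a+OFF)*d)
def go(a,r=RF,v=.06,guard=None): 
    return move_l(tcp(a,r),max_speed=v,frame=ori(a),guard=guard)
def push(a0,a1,step=10,v=.06):
    n=max(1,int(np.ceil(abs(a1-a0)/step)))
    for a in np.linspace(a0,a1,n+1)[1:]:
        if go(a,v=v,guard=15): print("GUARD",a,read_state()["contact_force"]); return
        print(round(a,1),np.round(read_state()["contact_force"],1),end=" ")
    print()
def out(a): go(a+4,v=.06); go(a+4,.21,v=.2)
def snap(n,name,c):
    p=get_image(name); f=p["frame"][c[0]:c[1],c[2]:c[3],::-1]; k=600/f.shape[0]
    cv2.imwrite(f"pics/{n}.png",cv2.resize(f,None,fx=k,fy=k,interpolation=cv2.INTER_CUBIC))
E
python3 - <<'E'
from h import *
grab(20)
s=read_state(); p=s["eef_pos"].copy(); p[2]=.47; move_l(p,max_speed=.3)
a=15.3+8
move_pose(tcp(a,.25),ori(a)); print(read_state()["eef_pos"],tcp(a,.25),read_state()["contact_force"])
print(go(a,v=.12,guard=5))
push(a,-10)
print(read_state()["clock"]); snap("p1","scene",(130,350,180,470))
E
```

```text
[ 0.51319285 -0.20547047  0.3991321 ] [ 0.51288068 -0.20624055  0.39891492] [ 0.36896878 -0.28014226 -0.68031935]
False
15.0 [-0.   0.6  0.2] 6.7 [ 0.4  0.1 -0. ] -1.7 [0.8 0.1 0.7] -10.0 [-0.5  0.4 -0.4] 
9.1667
```

View pics/p1.png

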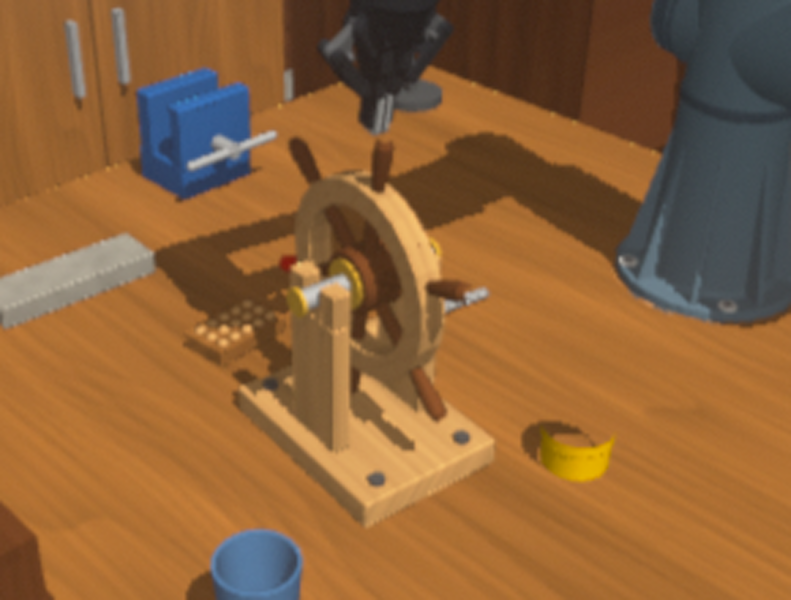

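The wheel has turned (the red handle now peeks out at 288,262 in the crop), but the fingers appear above the handle tip. I'll check the arm's actual position.

```bash
python3 - <<'E'
from h import *
s=read_state(); P=get_image("scene"); k=600/220
print(s["eef_pos"],tcp(-10),s["opening"],(proj(P,s["eef_pos"])-[180,130])*k)
for a in (-10,50,110): print(a,(proj(P,pt(V,.15,a*d))-[180,130])*k)
obs=[((303,-1),0)]
m=np.array([[297,143],[384,143],[470,290],[438,416]])
f=lambda v:np.concatenate([(proj(P,pt(V,.148,v[0]+q*d))-[180,130])*k-o for q,o in zip((60,0,-60,-120),m)])
for g in(-.3,0,.3,-.6):
    r=least_squares(f,[g]);print(np.degrees(r.x),r.cost,np.round(r.fun))
E
```

```text
[ 0.52979371 -0.07079688  0.30449664] [ 0.52999614 -0.07003069  0.305     ] -0.0002635615391447065 [367.26316813 161.59324832]
-10 [387.10868279 137.80460977]
50 [293.53464425 135.35938157]
110 [281.6698267  257.32603163]
[-9.68042435] 34.37600049149819 [-3. -5.  2. -4. -1.  1.  3. -2.]
[-9.68042123] 34.37600049152442 [-3. -5.  2. -4. -1.  1.  3. -2.]
[-9.68042123] 34.37600049152442 [-3. -5.  2. -4. -1.  1.  3. -2.]
[-9.68042344] 34.376000491487176 [-3. -5.  2. -4. -1.  1.  3. -2.]
```

```bash
python3 - <<'E'
from h import *
snap("p2","scene",(150,220,275,365))
E
```

```text
(no output)
```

View pics/p2.png

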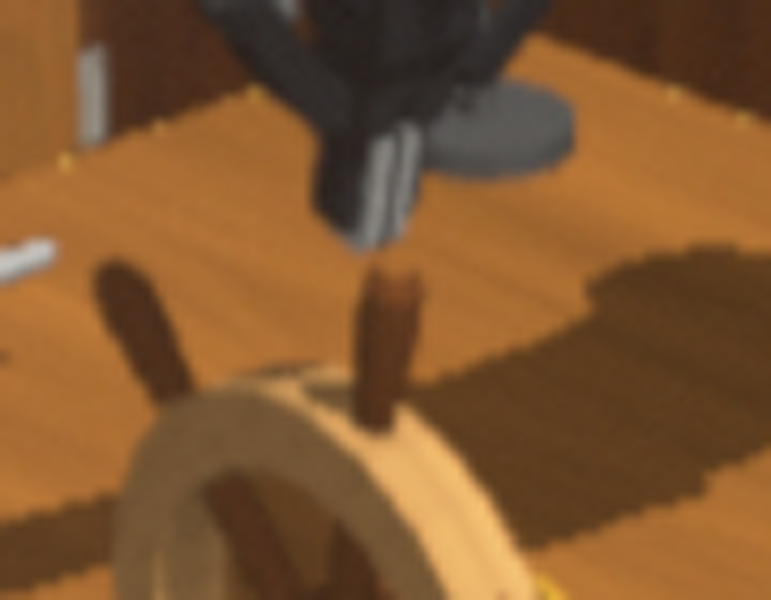

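```bash
python3 - <<'E'
from h import *
p=get_image("top"); print(proj(p,read_state()["eef_pos"]), (proj(p,read_state()["eef_pos"])-[280,220])*7.5,read_state()["tool_rot"])
P=get_image("scene");R=Ro.from_quat(read_state()["tool_rot"]).as_matrix();e=read_state()["eef_pos"]
for z in (0,-.02,-.03,-.06,-.1): print(z,(proj(P,e+R[:,2]*z)-[275,150])*8.57,(proj(p,e+R[:,2]*z)-[280,220])*7.5)
snap("p3","top",(220,300,280,380))
E
```

```text
[329.44993592 266.99892571] [370.87451937 352.49194284] [ 0.74765105  0.65840675 -0.06525492  0.05709868]
0 [339.28034316 334.93175581] [370.52014201 352.40876558]
-0.02 [348.00059939 275.20496628] [362.15347644 344.51767652]
-0.03 [352.44287444 244.77893058] [357.88370919 340.49061063]
-0.06 [366.11090664 151.16382791] [344.71408118 328.06956827]
-0.1 [385.17293817  20.60413842] [326.26514543 310.66930365]
```

View pics/p3.png

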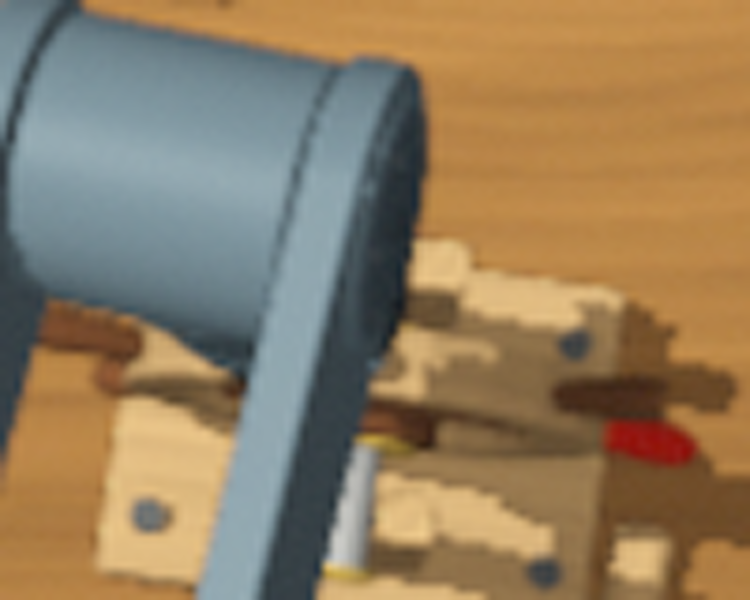

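The drawn fingertips seem about 27 mm short of the reported TCP, which would put them only at the handle's end. I'll feel gently inwards, under guard, to find where the rim really is.

```bash
python3 - <<'E'
from h import *
go(-6,v=.05)
print(go(-6,.088,v=.03,guard=4),read_state()["eef_pos"],read_state()["contact_force"],read_state()["clock"])
snap("p4","scene",(130,230,260,393))
E
```

```text
False [ 0.52939315 -0.07622025  0.27806886] [0.19633597 0.00703589 0.1843922 ] 10.825
```

View pics/p4.png

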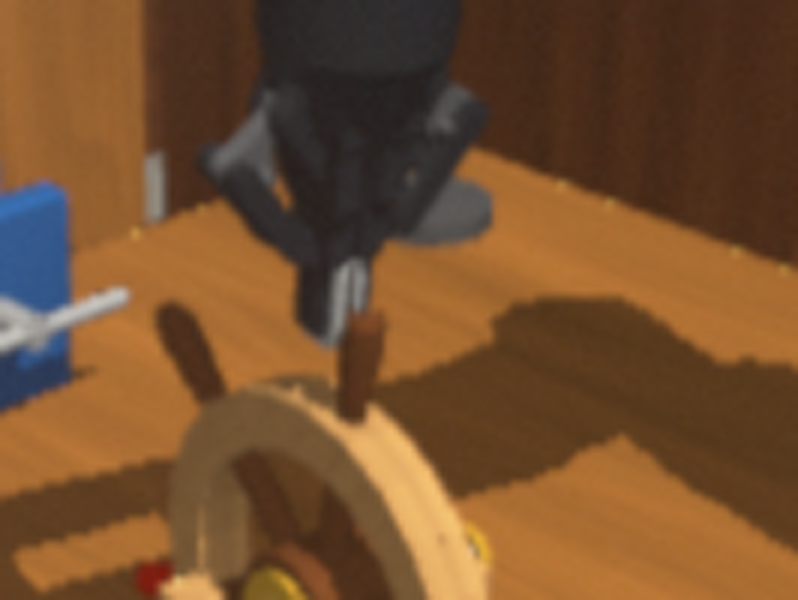

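The fingertips really stand about 27 mm behind the reported TCP: no rim contact, and the picture shows the same offset. I'll use RF = 0.088 and continue with the pushes.

```bash
sed -i 's/RF=.115/RF=.088/' h.py; python3 - <<'E'
from h import *
push(-6,-50,v=.07); out(-50)
a=10+8
go(a,.23,v=.25); print(go(a,v=.12,guard=4)); 
push(a,-50,v=.07); out(-50)
go(15,.24,v=.25)
print(read_state()["clock"]); snap("p5","scene",(130,350,180,470))
E
```

```text
-14.8 [ 0.8 -0.3 -0.5] -23.6 [ 0.1 -0.2 -0.5] -32.4 [-0.1  0.4  0.5] -41.2 [0.4 0.1 0.1] -50.0 [-0.   0.1  0.1] 
False
8.3 [-0.1 -0.4 -0.6] -1.4 [-0.3  0.3 -0.2] -11.1 [ 0.4 -0.4 -0.2] -20.9 [-0.6 -0.3  0.6] -30.6 [-0.1 -0.6  0.5] -40.3 [ 0.2  0.1 -0. ] -50.0 [ 0.3 -0.2  0.2] 
21.0
```

View pics/p5.png

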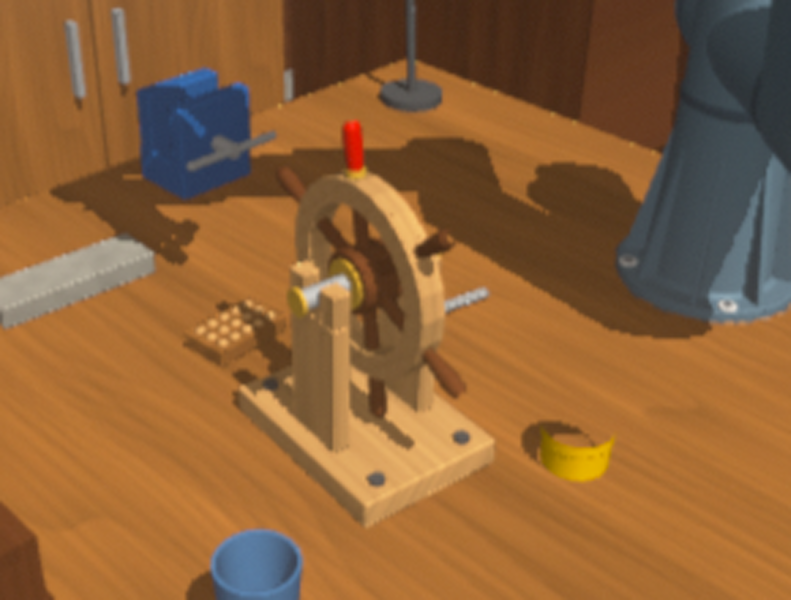

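The red handle is nearly upright, with its tip at (352,122) in the crop. I'll measure the angle, then push it to 0.

```bash
cat >> h.py <<'E'
def ang(m):
    P=get_image("scene"); k=600/220
    f=lambda v:np.concatenate([(proj(P,pt(V,.148,v[0]+q*d))-[180,130])*k-o for q,o in zip((0,60,-60,-120,180),m)])
    r=least_squares(f,[.1]); print("angle",np.degrees(r.x),np.round(r.fun))
E
python3 - <<'E'
from h import *
ang(np.array([[352,125],[283,173],[450,238],[460,388],[378,412]]))
a=15
print(go(a,v=.12,guard=4)); push(a,0,step=8,v=.04); out(0); go(10,.26,v=.2)
print(read_state()["clock"]); snap("p6","scene",(130,350,180,470))
E
```

```text
angle [9.43267588] [-1. -5. -2. -5.  2. -3.  1.  2.  1. -2.]
False
7.5 [0.2 0.2 0.5] 0.0 [-1.   0.8 -0.5] 
24.8333
```

View pics/p6.png

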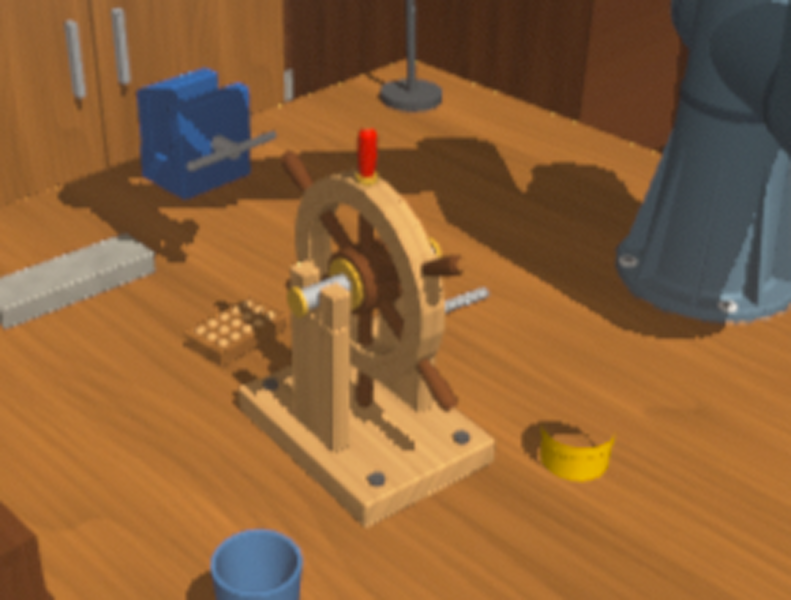

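The red tip is at (368,130) and the opposite handle at (365,404), so the spoke looks vertical. I'll check the angle and hand in if it is within 2 degrees.

```bash
sed -i 's/print("angle"/print("angle"/; s/np.round(r.fun))$/np.round(r.fun)); return np.degrees(r.x[0])/' h.py; python3 - <<'E'
from h import *
a=ang(np.array([[368,133],[291,158],[459,265],[451,402],[365,404]]))
print(np.round(read_state()["contact_force"],1))
if abs(a)<2: print(sign_off())
E
```

```text
angle [0.23896284] [-0. -6. -5. -6.  3. -3.  1.  2. -1. -5.]
[-0.3  0.5  0.6]
the job is handed in; nothing more can be done
None
```

The job is handed in: three gentle pushes left the red king-spoke handle straight up, about 0.2° off vertical by the camera fit (5° allowed), with the gripper clear and no bystander seen to move.

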